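Close the laundry-tablet dispenser and hold its dosing slide out at the dose clip

TASK

I have just filled the laundry-tablet dispenser: put its round wooden lid on the hopper so that it sits fully down, and let go of it. Then pull the spring-loaded dosing slide out by its upright post until the slide's pointer is level with the brass dose clip on the rail, and finish while still holding it there against the spring, so that I can take the tablets. Leave the clip where it is set and do not disturb the other things on the counter.

Things in the scene. Friction and masses are not known exactly. Their poses are not given: they have to be found in the camera images.
- dispenser: laundry-tablet dispenser fixed to the counter, yaw varies. Origin on the counter under the round hopper's axis; its front is its own -x side. Grey base 140 x 140 mm, 55 mm tall, the white hopper on it. In front a straight slide guide runs from 68 to 248 mm ahead (-x) of the origin, 92 mm wide, a rail on each edge (8 mm wide, top 32 mm above the counter).
- hopper_rim (a point): centre of the open mouth of the hopper, 115 mm above the counter; hopper outer diameter 130 mm, inner 120 mm; axes as the dispenser's
- lid: the hopper's loose round wooden lid, upright on the counter at left or right. Below a plug, diameter 108, 8 mm deep; then a disc, diameter 134, at 8 to 14 mm; on it a round knob, diameter 28, at 14 to 46 mm. Origin: centre of the plug's underside, z up. About 0.16 kg. When on, the disc rests on the rim, plug inside, origin 8 mm below the rim.
- lid_knob (a point): on the axis of the lid's knob, 34 mm above the lid's origin and 12 mm below the knob's top: height for the TCP to grip
- slide: white dosing slide, 62 mm wide; it comes out straight along the dispenser's -x; a spring pulls it home (4 N at home, 90 N/m more; 8 to 10 N at the clip; travel 85 mm). Its upright post, 26 mm along the slide, 22 mm across, stands 33 to 83 mm above the counter, its axis 125 mm ahead of the dispenser's origin at home. Origin on that axis, 33 mm above the counter; axes as the dispenser's.
- slide_grip (a point): on the post's axis, 67 mm above the counter, 16 mm below the post's top: height for the TCP to grip
- slide_pointer (a point): the slide's pointer, a small black tooth 4 mm thick on the slide's left edge (dispenser's +y side), 25 mm further out (-x) than the post's axis, in line with the cross rib at the slide's front end
- clip: brass dose clip astride the left rail (dispenser's +y side), 10 mm long, 16 mm wide, top 38 mm above the counter, a thin black cross line on its middle. Origin: at its middle, which is the mark; axes as the dispenser's. It is set 35 to 65 mm further out (-x) than the pointer of the slide at home. It does not block the slide.
- peg_tin: open steel tin of clothes pegs, 100 mm across, 50 mm tall; leave alone; origin: in its middle, on the counter
- softener: white bottle, 72 mm across, 190 mm tall; leave alone; origin: in its middle, on the counter
- stain_bottle: amber bottle, 56 mm across, 160 mm tall; leave alone; origin: in its middle, on the counter
- brush: wooden hand brush lying down, along its x; leave alone; origin: on its underside
- scoop: clear plastic measuring cup, 64 mm across, 50 mm tall; leave alone; origin: in its middle, on the counter
- tablet_box: cardboard box 90 x 150 x 60 mm; leave alone; origin: in its middle, on the counter
- starch_can: metal can 52 mm across, 150 mm tall; leave alone; origin: in its middle, on the counter
There are look-alikes about, which are no part of the job. Leave any blue look-alike of the lid alone.

How it is judged:
On the way, in this order (a step that is already met when the one before it is completed fails the run):
1. the lid sits fully down on the hopper, let go (horizontal distance between lid and hopper_rim below 0.009 m and z of lid in the frame of hopper_rim between -0.012 and -0.005 m and angle between lid's own z axis and vertical below 0.05 rad and contact force between the fingers and lid below 0.1 N), for 0.2 s.
2. the slide is held out with its pointer level with the clip (x of slide_pointer in the frame of clip between -0.005 and 0.005 m and contact force between the fingers and slide above 2 N and linear speed of slide below 0.01 m/s), for 0.3 s.
At the end, for the whole second after the job is handed in: The lid sits down on the hopper (within 9 mm of its axis, level within 0.05 rad, not touched by the fingers), and the fingers hold the slide still with its pointer within 5 mm of the clip's middle, pushing on it with over 2 N (all of step 1 and all of step 2); the arm keeps its last pose, push and grip.
It fails at once if the dose clip is shifted more than 4 mm (distance of clip from where it was at the start of the episode above 0.004 m).
It fails at once if another thing on the counter is shifted more than 30 mm or tipped over (distance of any of peg_tin, softener, stain_bottle, brush, scoop, tablet_box, starch_can from where it was at the start of the episode above 0.03 m or angle between any of peg_tin, softener, stain_bottle, brush, scoop, tablet_box, starch_can's own z axis and vertical above 0.5 rad).
It also fails if it takes over 51 s, if anything falls off the work surface, if the arm or the gripper's body presses on something with over 40 N, if the wrist force passes 120 N, or if a joint passes its speed limit or range.

ROBOT

A 7-joint arm with a two-finger parallel gripper is mounted at the origin on the work surface. World frame = base frame: x ahead of the robot, y to its left, z up, the work surface at z = 0. Lengths are in m, angles in rad, forces in N, time in s.
With the tool pointing down it reaches from about 0.4 to 0.85 m from the base axis. Payload 4.5 kg.
Tool frame: the origin (TCP) lies between the finger pads, 19 mm behind the fingertips; this is the grasp point; z points along the fingers, y is the line along which they close (so a half turn about z gives the same grasp; the last joint's range is limited). The gripper opens to 88 mm and grips with 3 to 60 N. Pads are 18 mm wide; open, the fingers measure 123 mm over their backs; the gripper's body (75 mm by 187 mm) begins 45 mm behind the grasp point.
Start: joints at [-1.262, 0.689, -0.195, 1.565, 0.157, 0.902, -0.215], TCP at [0.17, 0.602, 0.257] pointing down, gripper open.
Joint ranges: [-3.01, 3.01], [-0.46, 2.08], [-1.47, 1.51], [0.13, 2.56], [-1, 4.14], [0.04, 2.09], [-2.66, 2.66]. Speed limits (rad/s): [2.57, 2.57, 3.14, 3.14, 3.14, 3.14, 3.14].

INTERFACE

Orientations are given as a unit quaternion [x, y, z, w].
In Python, from rig import arm, eoat, optics gives the robot as it stands. Calls block until the motion is done:
- arm.move_pose(position, orientation): joint-space move of the TCP to a pose.
- arm.move_l(position, rot=None, velocity=0.15): straight line of the TCP; rot=None keeps the orientation; velocity is the mean speed in m/s.
- arm.set_joints(angles): joint-space move.
- eoat.move_gripper(opening): opening from 0.0 (shut) to 1.0 (fully open); the grip force is fixed at half the most; returns when the fingers have stopped.
- arm.pause(seconds).
- arm.inverse_kinematics(position, orientation): joint angles nearest the present ones, or None.
- optics.snapshot(name): name is "side" or "top"; returns a dict with "frame" (480x640x3 uint8, red, green, blue), "fx", "fy", "cx", "cy" (pixels), "extrinsics" (4x4, takes a point from world to camera coordinates). Camera axes: x right, y up, looking along -z (the intrinsics and any distortion apply to the point x, -y, -z); pixel columns grow to the right and rows downward; lengths in m; the calibration is good to about 2 mm. A picture is of the moment at which its call begins. There is no depth.
A pose or a line that the arm cannot do raises arm.PlanningError and nothing moves.
- arm.close_job(): hands the job in; it is judged then, once.
Readings, each from a call of its own:
- arm.current_clock(): time.
- arm.current_joints(): joint angles.
- arm.current_qvel(): joint speeds.
- arm.current_joint_torque(): joint torques, N m.
- arm.current_tool_pos(): TCP position.
- arm.current_tcp_rot(): TCP orientation.
- arm.current_contact_force(): force on the tool from outside, world axes, zero at the start.
- arm.current_wrist_torque(): the same for the moment, N m.
- arm.current_finger_gap(): opening from 0.0 (shut) to 1.0 (fully open).
- arm.current_gripper_force(): force on a finger pad.
Only numpy, scipy, OpenCV 4.12 (cv2) and the standard library are available. Lean on these libraries where they do the work, as an engineer would, in place of code of your own. Each camera call takes 0.05 s, during which the arm holds its last target. There are 200 camera calls.

## Working session

There is one attempt and no reset: what is moved stays moved. The work goes in short steps, each a Python script; the robot and the scene stay as the last script left them, time stands still between calls to the robot, and variables do not carry over. Pictures are saved under pics/ and viewed, at most 10 in all, crops included, and the job is handed in when it is done.

```bash
mkdir -p pics; ls; cat > h.py <<'E'
import numpy as np, cv2
from rig import arm, eoat, optics
def snap(n,f=None):
    s=optics.snapshot(n)
    if f: cv2.imwrite('pics/'+f,s['frame'][:,:,::-1])
    return s
def ray(s,u,v):
    T=np.array(s['extrinsics']);R=T[:3,:3];t=T[:3,3]
    d=R.T@np.array([(u-s['cx'])/s['fx'],-(v-s['cy'])/s['fy'],-1.]);return -R.T@t,d
def onz(s,u,v,z):
    o,d=ray(s,u,v);return o+d*(z-o[2])/d[2]
def proj(s,p):
    T=np.array(s['extrinsics']);c=T[:3,:3]@np.array(p)+T[:3,3]
    return s['cx']+s['fx']*c[0]/-c[2], s['cy']+s['fy']*-c[1]/-c[2]
def down(a): # tool down, tool y axis (closing line) at world yaw a
    # R columns: z=(0,0,-1), y=(cos a,sin a,0), x=y x z
    from scipy.spatial.transform import Rotation as Ro
    y=np.array([np.cos(a),np.sin(a),0]);z=np.array([0,0,-1.]);x=np.cross(y,z)
    return Ro.from_matrix(np.c_[x,y,z]).as_quat()
E
python3 - <<'E'
from h import *
for n in('top','side'):
    s=snap(n,n+'0.png');print(n,{k:v for k,v in s.items() if k!='frame'}, ray(s,320,240))
print(arm.current_clock(),arm.current_tcp_rot())
E
```

```text
pics
top {'fx': 544.2868747012415, 'fy': 544.2868747012415, 'cx': 326.9360531100787, 'cy': 237.92778965382618, 'extrinsics': array([[ 0.01534786, -0.99973692,  0.01704518, -0.02083812],
       [ 0.99863336,  0.01617822,  0.04969581, -0.4735613 ],
       [-0.0499585 ,  0.01625916,  0.99861894, -1.66182939],
       [ 0.        ,  0.        ,  0.        ,  1.        ]])} (array([0.39021143, 0.0138487 , 1.68342351]), array([ 0.04596092, -0.00358073, -0.99902536]))
side {'fx': 611.3592989009678, 'fy': 611.3592989009678, 'cx': 320.7964051830015, 'cy': 242.01670089704777, 'extrinsics': array([[-0.86088392, -0.50858187, -0.01494554,  0.43462743],
       [ 0.35017991, -0.61355339,  0.70776145, -0.23723189],
       [-0.36912452,  0.60406682,  0.7062934 , -1.71466746],
       [ 0.        ,  0.        ,  0.        ,  1.        ]])} (array([-0.1756882 ,  1.11126292,  1.38545763]), array([ 0.37140112, -0.60542824, -0.70393922]))
0.1 [ 1.36923180e-01  9.90581342e-01 -8.03344672e-04 -4.41189995e-05]
```

View pics/top0.png

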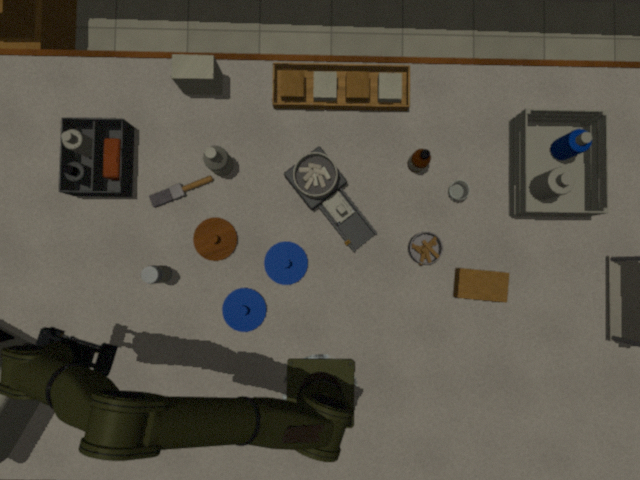

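View pics/side0.png

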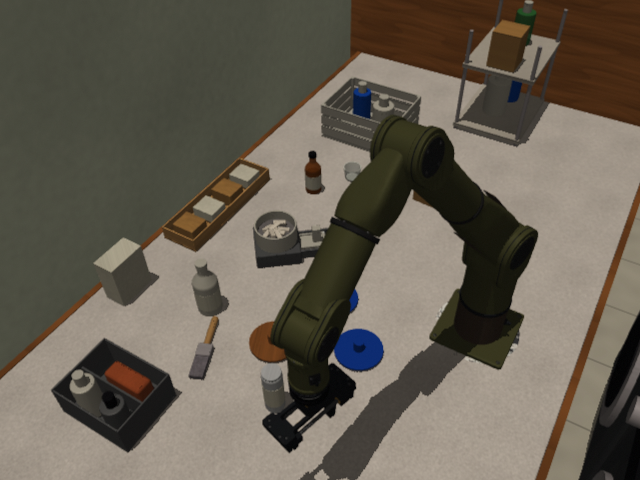

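The lid candidates in the top view are the wooden-brown disc at (215,239) and the blue discs at (286,263) and (244,310). The brown one fits, because the lid is wooden and blue ones are look-alikes. The dispenser hopper is at (316,174), the post at (342,210), and the brass clip at about (348,243). I'll confirm these in one enlarged crop and measure them.

```bash
python3 - <<'E'
from h import *
s=snap('top');f=s['frame'];h=cv2.cvtColor(f,cv2.COLOR_RGB2HSV)
c=f[135:275,180:400][:,:,::-1];c=cv2.convertScaleAbs(c,alpha=1.5)
cv2.imwrite('pics/crop.png',cv2.resize(c,None,fx=3.6,fy=3.6,interpolation=cv2.INTER_CUBIC))
def blobs(m,mn):
    n,l,st,ce=cv2.connectedComponentsWithStats(m.astype(np.uint8))
    return [(st[i],ce[i],l==i) for i in range(1,n) if st[i,4]>=mn]
m=cv2.inRange(h,(3,100,40),(22,255,255))>0
for st,ce,b in blobs(m,4):
    if 180<ce[0]<400 and 135<ce[1]<290:
        print(st,ce,onz(s,*ce,.014)[:2])
        if st[4]>500:
            ct=max(cv2.findContours(b.astype(np.uint8),0,1)[0],key=cv2.contourArea)
            e=cv2.fitEllipse(cv2.convexHull(ct));p=onz(s,*e[0],.014);print('lid',e,p,'dia',e[1][0]/544.29*(1.683-.014))
np.set_printoptions(linewidth=250)
for u,v in[(316,174),(342,210),(348,243)]:print(onz(s,u,v,.06)[:2],f[v,u],h[v,u])
E
```

```text
[182 176  31  16 177] [197.09039548 183.28813559] [0.63542616 0.38843414]
[ 193  218   44   43 1470] [214.86938776 238.80204082] [0.46549377 0.32960234]
lid ((214.84942626953125, 238.7743682861328), (42.834468841552734, 43.663421630859375), 90.4151840209961) [0.46557755 0.32966538 0.014     ] dia 0.1313467609115573
[345 240   6   5  20] [347.15 241.85] [ 0.46267121 -0.07562093]
[0.66310526 0.02321231] [116 108  96] [ 18  44 116]
[ 0.5559197  -0.05642742] [120 118 104] [ 26  34 120]
[ 0.45727728 -0.075743  ] [74 56 30] [ 18 152  74]
```

View pics/crop.png

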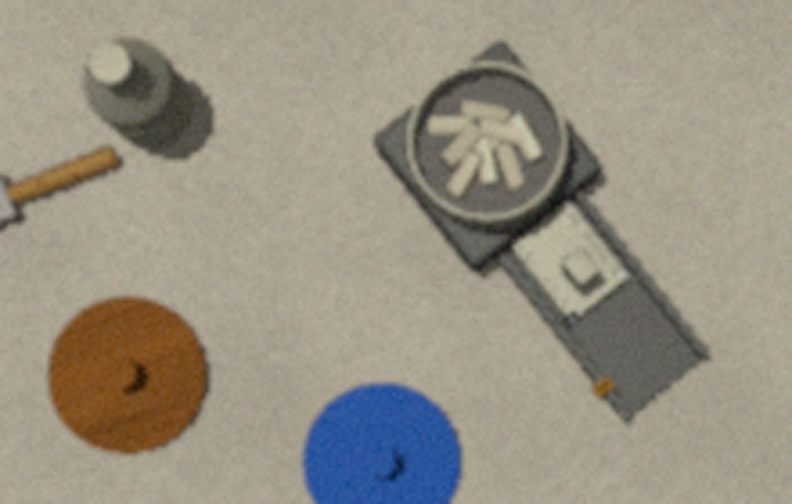

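The crop confirms the brown wooden lid at (215,239). It also shows the hopper ring centred near (315.5,174), the pointer tooth near (339,223) and the brass clip near (347.5,242.5) on the left rail. Next I'll measure the hopper centre and yaw, then pick up the lid.

```bash
python3 - <<'E'
from h import *
s=snap('top');f=s['frame'];K=6
g=cv2.resize(cv2.cvtColor(f,cv2.COLOR_RGB2GRAY)[135:215,275:360],None,fx=K,fy=K,interpolation=cv2.INTER_CUBIC)
g=cv2.convertScaleAbs(cv2.GaussianBlur(g,(0,0),3),alpha=1.6)
ro=.065*544.3/(1.683-.115)*K
c=cv2.HoughCircles(g,cv2.HOUGH_GRADIENT,1.5,20,param1=60,param2=20,minRadius=int(ro*.85),maxRadius=int(ro*1.08))
print(ro,c[0][:4])
for a in c[0][:3]: print(onz(s,275+(a[0]+.5)/K-.5,135+(a[1]+.5)/K-.5,.115))
# yaw: dark grey guide + base outline
hsv=cv2.cvtColor(cv2.GaussianBlur(f,(3,3),0),cv2.COLOR_RGB2HSV)
m=(hsv[:,:,2]<100);m[:, :280]=0;m[:,380:]=0;m[:198]=0;m[255:]=0
n,l,st,ce=cv2.connectedComponentsWithStats(m.astype(np.uint8));i=1+np.argmax(st[1:,4])
pts=np.argwhere(l==i)[:,::-1]
w=np.array([onz(s,*p,.03)[:2] for p in pts]);print(st[i])
# right rail outer edge & front edge via hull of guide part
r=cv2.minAreaRect((w[w[:,0]<.545]*1000).astype(np.float32));print('rect',r)
for z,p in((.083,(342,210)),(.034,(338.9,222.8)),(.038,(347.3,242))):print(z,onz(s,*p,z))
for a in np.arange(0,3.2,.4):
    p=[.4656,.3297,.12];q=arm.inverse_kinematics(p,down(a));print(round(a,1),None if q is None else np.round(q,2))
E
```

```text
135.38073979591837 [[239.25 240.75 128.5 ]
 [251.25 264.75 143.5 ]
 [263.25 243.75 145.15]
 [293.25 327.75 143.5 ]]
[0.65170905 0.02733237 0.115     ]
[0.64013291 0.0213414  0.115     ]
[0.65045939 0.01570718 0.115     ]
[ 300  198   78   55 1560]
rect ((515.2158203125, -84.8944320678711), (148.71434020996094, 101.63195037841797), 38.50382995605469)
0.083 [ 0.55357201 -0.05543178  0.083     ]
0.034 [ 0.51935679 -0.04867037  0.034     ]
0.038 [ 0.46118225 -0.07479534  0.038     ]
0.0 [-0.7   0.81  0.01  1.85 -0.01  0.48 -0.69]
0.4 [-0.67  0.81 -0.05  1.85  0.08  0.48 -0.37]
0.8 [-0.63  0.81 -0.11  1.84  0.17  0.49 -0.06]
1.2 [-0.59  0.82 -0.18  1.84  0.27  0.51  0.25]
1.6 [-0.55  0.82 -0.25  1.84  0.37  0.52  0.56]
2.0 [-0.5   0.83 -0.35  1.84  0.49  0.56  0.84]
2.4 [-0.44  0.85 -0.45  1.83  0.61  0.6   1.13]
2.8 [-0.38  0.87 -0.55  1.83  0.72  0.65  1.43]
```

Hopper centre is about (0.652, 0.026) and yaw about 39°. The post is 128 mm away and the clip's lateral offset is 40 mm, so both agree with the given sizes. Picking up the lid.

```bash
python3 - <<'E'
from h import *
L=[.4656,.3297]; a=.8
arm.move_pose(L+[.16],down(a)); arm.move_l(L+[.036],velocity=.12)
eoat.move_gripper(0); print(arm.current_finger_gap()*88,arm.current_gripper_force(),arm.current_tool_pos())
arm.move_l(L+[.25],velocity=.15); arm.pause(.2)
print(arm.current_finger_gap()*88,arm.current_contact_force(),arm.current_clock(),arm.current_tool_pos())
snap('side','side1.png')
E
```

```text
27.4922749182582 29.99954441562295 [0.46547581 0.32959062 0.03594091]
27.21455942643326 [ 0.45685694  0.75749264 -1.17266998] 5.6333 [0.465386   0.32955095 0.24942161]
```

View pics/side1.png

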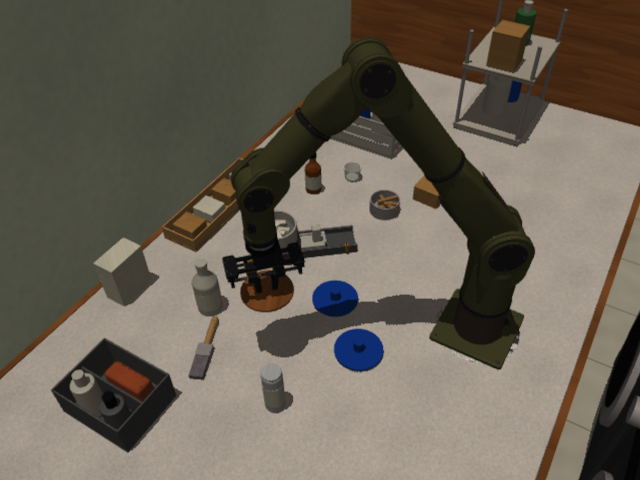

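The lid is held (gap 27 mm) and raised, with clip and slide visible at (347,247) and (317,233). I'll check the hopper centre with both early views side by side, with the estimated rim projected onto them.

```bash
python3 - <<'E'
from h import *
C=np.array([.652,.026]);out=[]
for n,c in(('top',(316,175)),('side',(276,225))):
    s=snap(n);im=cv2.imread(f'pics/{n}0.png');K=9;x0,y0=c[0]-22,c[1]-30
    b=cv2.convertScaleAbs(cv2.resize(im[y0:y0+60,x0:x0+44],None,fx=K,fy=K,interpolation=cv2.INTER_CUBIC),alpha=1.5)
    for r in(.06,.065):
        P=[proj(s,[C[0]+r*np.cos(t),C[1]+r*np.sin(t),.115]) for t in np.linspace(0,6.28,60)]
        cv2.polylines(b,[np.int32([((u-x0+.5)*K,(v-y0+.5)*K) for u,v in P])],True,(0,0,255),1)
    out.append(b)
cv2.imwrite('pics/rim.png',np.hstack(out))
E
```

```text
(no output)
```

View pics/rim.png

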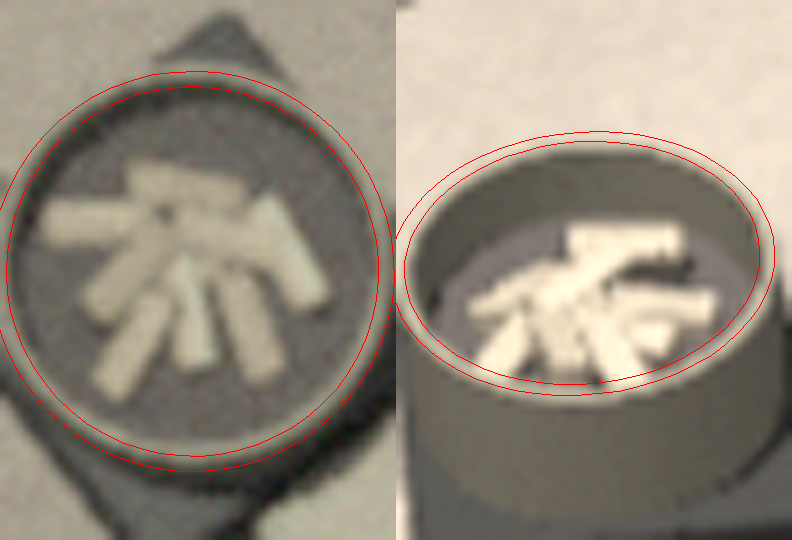

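The projected rim matches both views to about 1 mm, so the hopper centre is (0.652, 0.026). Placing the lid now.

```bash
python3 - <<'E'
from h import *
C=[.652,.026]
arm.move_l(C+[.25],velocity=.2); arm.move_l(C+[.165],velocity=.12)
f0=arm.current_contact_force();print(arm.current_tool_pos(),f0)
for z in(.154,.148,.145,.143):
    arm.move_l(C+[z],velocity=.05);f=arm.current_contact_force();print(z,f,arm.current_tool_pos())
    if f[2]-f0[2]>8: break
if z<.146:
    eoat.move_gripper(.6);arm.pause(.2);arm.move_l(C+[.24],velocity=.15)
    q=arm.current_joints();q=np.array(q);q[0]+=-.5;arm.set_joints(q)
    snap('top','top2.png');snap('side','side2.png')
    a=[cv2.convertScaleAbs(cv2.resize(i,None,fx=4,fy=4,interpolation=cv2.INTER_CUBIC),alpha=1.5) for i in(cv2.imread('pics/top2.png')[140:260,285:380],cv2.imread('pics/side2.png')[175:295,245:365][:,:105])]
    cv2.imwrite('pics/lid2.png',np.hstack(a))
print(arm.current_clock(),arm.current_tool_pos())
E
```

```text
[0.65264821 0.02617217 0.16576986] [-0.21090127  0.06823459 -0.39945082]
0.154 [-0.26778938 -0.19979537 -1.00562839] [0.65174775 0.0259695  0.15369306]
0.148 [ 0.17631664  0.26257775 -1.55910784] [0.65169079 0.02595397 0.14757505]
0.145 [-0.28376632 -0.7535802  -1.46686226] [0.65188603 0.02599803 0.14479938]
0.143 [ 0.7418743  -0.95889862 -0.69230388] [0.6520886  0.02600572 0.14303441]
12.5833 [0.56065275 0.33247121 0.2390691 ]
```

View pics/lid2.png

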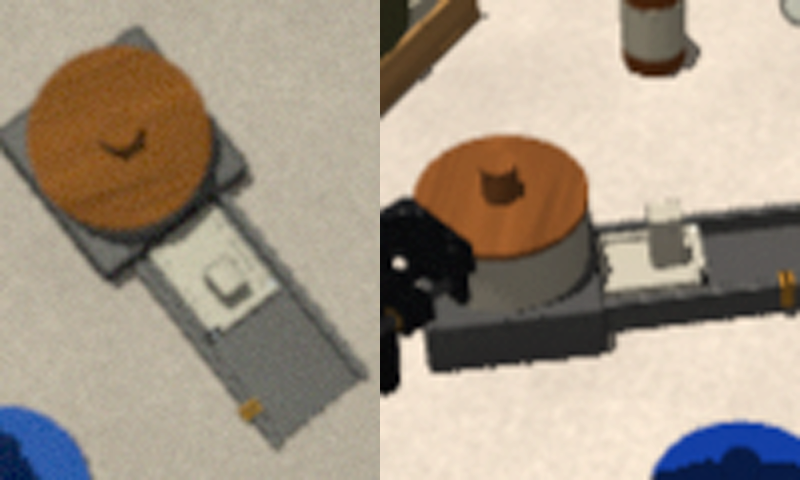

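The lid is seated level on the rim in both views. The pointer is visible at about (338.5,223.5) in top and (326,245) in side, with the clip at (347,242) in top and (347,247.5) in side. Measuring the pull distance and yaw from both views.

```bash
python3 - <<'E'
from h import *
C=np.array([.652,.026]);R={}
for n,pw,cw in(('top',(338.4,223.5),(347.2,242)),('side',(326,245),(347,247))):
    s=snap(n);f=s['frame'];h=cv2.cvtColor(f,cv2.COLOR_RGB2HSV);V=h[:,:,2].astype(float)
    def win(c,r):
        m=np.zeros(V.shape,bool);m[int(c[1])-r:int(c[1])+r+1,int(c[0])-r:int(c[0])+r+1]=1;return m
    m=win(cw,7)&(h[:,:,1]>110)&(h[:,:,0]>8)&(h[:,:,0]<32)
    y,x=np.nonzero(m);c=(x.mean(),y.mean())
    k=win(pw,3);w=np.where(k,np.clip(np.sort(V[k])[6]-V,0,None),0)
    yy,xx=np.mgrid[:480,:640];p=((w*xx).sum()/w.sum(),(w*yy).sum()/w.sum())
    print(n,'clip',c,len(x),(x.min(),x.max(),y.min(),y.max()),'ptr',p)
    R[n]=(s,c,p)
    P=onz(s,*p,.034)[:2];Q=onz(s,*c,.038 if n=='top' else .032)[:2]
    v=C-Q;r=np.hypot(*v);yaw=np.arctan2(v[1],v[0])+np.arcsin(.042/r)
    A=np.array([[np.cos(yaw),np.sin(yaw)],[-np.sin(yaw),np.cos(yaw)]])
    print(' yaw',np.degrees(yaw),'clip rel',A@(Q-C),'ptr rel',A@(P-C),'d',(A@(Q-P)))
def tri(i):
    o,d=zip(*[ray(R[n][0],*R[n][i]) for n in R])
    M=np.c_[d[0],-d[1]];t=np.linalg.lstsq(M,o[1]-o[0],rcond=None)[0];a,b=o[0]+t[0]*d[0],o[1]+t[1]*d[1]
    return (a+b)/2,np.linalg.norm(a-b)
print('tri clip',tri(1),'tri ptr',tri(2))
E
```

```text
top clip (np.float64(347.0), np.float64(242.0)) 17 (np.int64(345), np.int64(349), np.int64(240), np.int64(244)) ptr (np.float64(336.80357142857144), np.float64(224.16071428571428))
 yaw 38.87292792895486 clip rel [-0.21125877  0.042     ] ptr rel [-0.14947813  0.03269785] d [-0.06178064  0.00930215]
side clip (np.float64(346.4117647058824), np.float64(247.0)) 34 (np.int64(345), np.int64(348), np.int64(243), np.int64(251)) ptr (np.float64(326.0), np.float64(244.83050847457628))
 yaw 35.79612946533954 clip rel [-0.21704256  0.042     ] ptr rel [-0.15473647  0.02781826] d [-0.06230609  0.01418174]
tri clip (array([ 0.45946484, -0.07612084,  0.01996144]), np.float64(0.005575659551850353)) tri ptr (array([ 0.5134827 , -0.04340435,  0.03126719]), np.float64(0.00412139072999806))
```

Two estimates give d ≈ 61.5 mm (35–65 mm expected), with yaw 38.9°. The pointer sits at x = −149.5 mm against −150 by the dimensions. Gripping the post and pulling.

```bash
python3 - <<'E'
from h import *
G=np.array([.5545,-.053,.067]);y=np.radians(38.9);u=np.array([np.cos(y),np.sin(y),0])
qs=[(a,arm.inverse_kinematics(G,down(a))) for a in(y+np.pi/2,y-np.pi/2)]
now=np.array(arm.current_joints());a=min((x for x in qs if x[1] is not None),key=lambda x:np.abs(np.array(x[1])-now).max())[0]
eoat.move_gripper(.65)
arm.move_pose(G+[0,0,.17],down(a));arm.move_l(G,velocity=.12)
print(arm.current_tool_pos(),arm.current_contact_force())
eoat.move_gripper(0);print('gap',arm.current_finger_gap()*88,arm.current_gripper_force())
p0=np.array(arm.current_tool_pos());arm.move_l(G-u*.0615,velocity=.06);arm.pause(.5)
p=np.array(arm.current_tool_pos());print('moved',(p0-p)@u,p,arm.current_contact_force(),arm.current_finger_gap()*88,arm.current_clock())
snap('top','top3.png');snap('side','side3.png')
a=[cv2.convertScaleAbs(cv2.resize(i,None,fx=4,fy=4,interpolation=cv2.INTER_CUBIC),alpha=1.5) for i in(cv2.imread('pics/top3.png')[150:270,290:385],cv2.imread('pics/side3.png')[175:295,260:365])]
cv2.imwrite('pics/c3.png',np.hstack(a))
E
```

```text
[ 0.55494972 -0.05308484  0.06760481] [0.45689692 0.13264478 1.01050961]
gap 21.899402068872178 30.00346139073372
moved 0.05688308112484974 [ 0.51099006 -0.08956352  0.06714432] [ 9.19218592  2.35978522 -5.7204975 ] 21.459891193556924 18.275
```

View pics/c3.png

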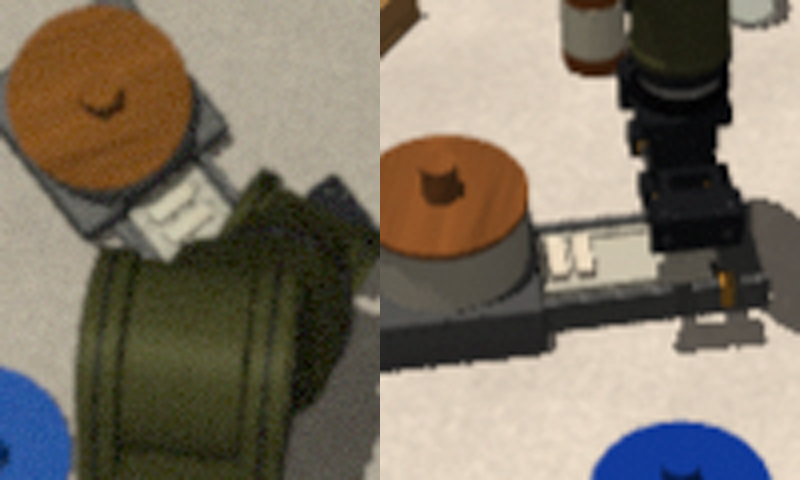

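The lid is still seated. The arm yielded 4.6 mm to the spring, and the side view agrees: the pointer at (343,242) is just short of the clip at (347,247). I'll command the remainder.

```bash
python3 - <<'E'
from h import *
G=np.array([.5545,-.053,.067]);y=np.radians(38.9);u=np.array([np.cos(y),np.sin(y),0]);p0=np.array([.55495,-.05308,.0676])
ex=.0615+.0048
for _ in range(2):
    arm.move_l(G-u*ex,velocity=.03);arm.pause(.5)
    p=np.array(arm.current_tool_pos());m=(p0-p)@u;print(ex,m,p,arm.current_contact_force())
    if abs(m-.0615)<.001: break
    ex+=.0615-m
s=snap('side','side4.png')
i=cv2.imread('pics/side4.png')[220:265,310:370]
cv2.imwrite('pics/c4.png',cv2.convertScaleAbs(cv2.resize(i,None,fx=12,fy=12,interpolation=cv2.INTER_CUBIC),alpha=1.8))
print(arm.current_clock(),arm.current_gripper_force(),np.abs(arm.current_qvel()).max())
E
```

```text
0.0663 0.06172133893495027 [ 0.50741868 -0.09246195  0.06714346] [ 9.01838625  3.38682735 -6.22521477]
19.2333 30.022934856824577 0.0019345800105321862
```

View pics/c4.png

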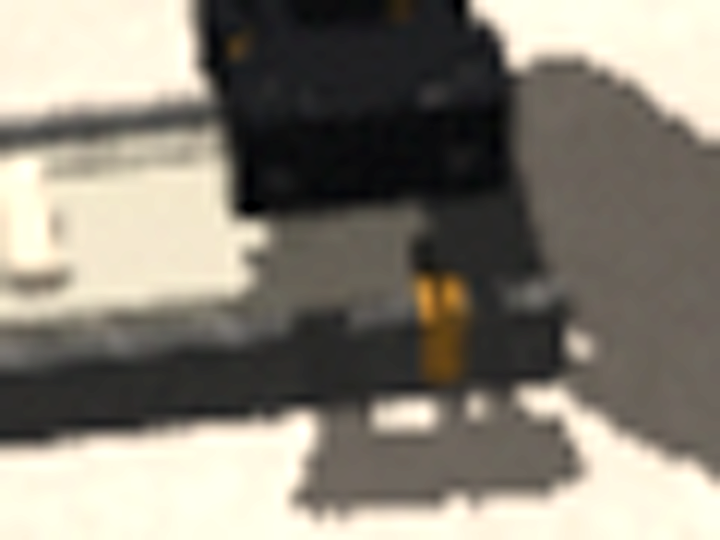

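The black tooth is at crop (425,250) and the clip mark at (441,295). I'll check these against the projected cross direction.

```bash
python3 - <<'E'
from h import *
s=snap('side');C=np.array([.652,.026]);y=np.radians(38.9);A=np.array([[np.cos(y),-np.sin(y)],[np.sin(y),np.cos(y)]])
def P(x,yy,z):
    u,v=proj(s,[*(C+A@[x,yy]),z]);return np.round([(u-310+.5)*12,(v-220+.5)*12],1)
print('mark',P(-.2115,.042,.038),'ptr aligned',P(-.2115,.032,.034),'5mm short',P(-.2065,.032,.034))
E
```

```text
mark [424.2 283.4] ptr aligned [417.4 267.4] 5mm short [398.5 269.6]
```

The aligned cross direction predicts a column offset of −15 to −19 px, and I measured −16. The pointer is level with the mark to about 1 mm, so I'm handing in.

```bash
python3 -c "
from h import *
print(arm.close_job(),arm.current_clock())"
```

```text
the job is handed in; nothing more can be done
the job is handed in; nothing more can be done
```

I put the lid on the hopper, fully down, and let go of it; the arm is holding the dosing slide out against the spring with its pointer level with the clip to about 1 mm, and the job is handed in, though no verdict was returned.

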